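# Prop open the heavy lid of the cleaning tank with its lifting lever

### The job

Prop the heavy lid of the small cleaning tank ajar so that the washed cases inside can dry: push the barrel bolt on the tank's front all the way back out of the lid's eye, then press the long rubber-gripped end of the lifting lever down until the spring stay has swung under the lid, and ease off so that the lid rests on the stay. Work with the fingertips only: grip nothing and force nothing, never raise the lever's handle, keep your hands off the lid and the stay, and leave the things lying around where they are.

Things in the scene. Friction and masses are not known exactly. Their poses are not given: they have to be found in the camera images.
- tank: Grey steel tank bolted to the bench, 100 (x) by 110 (y) by 88 mm high. Origin: centre of its underside, on the bench, z up; all offsets below are in this frame. Its x points to its back, away from the robot; its y to the lifting lever standing beside it (the lid's hinge is on the -y side). On the front wall (x = -50 mm) are the bolt (y 14..62 mm) and the stay (y -45..0 mm), up to x = -67 mm.
- bolt_knob (a point): Point on the bolt's knob, a round stem 9 mm thick that sticks out of the tank's front (along -x) from the rod at x = -59 mm to a 12 mm ball end at x = -98 mm. This point: x = -85 mm, y = 24 mm with the bolt shot, 70 mm above the bench; it moves with the bolt. Eye, guides and stay end at x = -67 mm, so a fingertip can come down beside the stem farther out.
- bolt (a joint): Slide of the bolt, m: 0 to 0.003 at the start (shot through the lid's eye; the lid is locked), 0.020 = all the way back. Grows as the knob is pushed along the tank's +y (towards the lever). Friction about 1.5 N; stays where it is left.
- lever_pad (a point): Point on the upper side of the lever's rubber grip (round, 22 mm thick, 74 mm long, seen from above along y), the place to press: 140 mm from the pivot along the lever, 11 mm above its centre line; the grip goes on 20 mm farther. It moves with the lever; at the start it is about 182 mm above the bench.
- lever_hinge (a joint): Lever angle, rad: 0 at rest (long end 0.45 rad above level, nose under the lid), grows as the long end goes down: level at 0.45, stop at 0.95. The stay snaps in at 0.70 to 0.80. Needs 3 to 9 N on the grip with the bolt back; with it shot, blocks at about 0.03. Let go too early, the lid falls shut and the long end rises; with the lid on the stay, the long end stays down at 0.65 to 0.72.
- lid_hinge (a joint): Hinge of the lid, rad: 0 shut, grows as it opens; 0.36 to 0.40 when it rests on the stay, up to 0.48 at the lever's stop.
- lid: The lid: ribbed cast plate, about 2 kg, with lifting tongue, eye and stay pin. Origin on the hinge axis (y = -61, z = 94 mm). Shut, it covers x -54..54, y -53..59 mm with its top 110 mm above the bench; the tongue reaches y = 89 mm at x -19..19. Not to be touched.
- stay_hinge (a joint): Hinge of the stay, rad: held at 0 by a light spring. About 0 while the lid is shut; the rising lid's pin pushes it aside (up to 0.2), and it snaps back to about 0, now under the pin, when the lid passes 0.39 to 0.41. Press on to a lid angle of about 0.42 to be sure, then ease off.
- stay: The stay's strut, 6 x 10 x 63 mm with a notch at its top for the lid's pin. Origin on its pivot, on the tank's front wall at y = -34 mm, 50 mm above the bench. Not to be touched.
- cup: Clear plastic cup, 54 mm across, 30 mm high, standing near the bench's front edge. Origin under its centre. A bystander.
- deburr_tool: Grey pointed hand tool, 92 mm long, 17 mm thick, lying behind the lever. A bystander.
- carton: Small pale green carton, 52 x 52 x 30 mm, behind the lever. Origin under its centre. A bystander.
- lever: The lifting lever: steel bar with a roller nose 72 mm from the pivot and a rubber grip that ends 160 mm from it. Origin: centre of the pivot pin, at x = 0, y = 133 mm, 111 mm above the bench; the pin is along x, the lever swings in the y-z plane. It hangs between two cheeks of a post at x -20..20, y 117..148 mm, 130 mm high.
- bolt_rod: The bolt itself: 8 mm steel rod with its knob. Origin on the rod's axis at the knob. Only to be pushed.

How it is judged:
By the outcome, as a careful person would: the job done as asked, in the order asked, and still so for the second after the job is handed in, with the robot touching nothing.
It also fails if it takes over 48 s, if anything falls off the work surface, if the arm or the gripper's body presses on something with over 40 N, if the wrist force passes 120 N, or if a joint passes its speed limit or range.

### The arm

A 6-joint arm with a two-finger parallel gripper is mounted at the origin on a cart in front of the work surface, level with it; the furniture and walls round the work are solid. World frame = base frame: x ahead of the robot, y to its left, z up, the work surface at z = 0. Lengths are in mm, angles in degrees, forces in N, time in s.
With the tool pointing down it reaches from about 350 to 850 mm from the base axis. Payload 8.1 kg.
Tool frame: the origin (TCP) lies midway between the tips of the shut fingers; the grasp point (between the pads) lies 19 mm behind it; z points along the fingers, y is the line along which they close (so a half turn about z gives the same grasp; the last joint's range is limited). The gripper opens to 85 mm and grips with 20 to 120 N. Pads are 22 mm wide; open, the fingers measure 114 mm over their backs; the gripper's body (76 mm by 85 mm) begins 54 mm behind the grasp point. The pads swing forward as they close: fully open they stand 13 mm farther back than shut.
Start: joints at [-69.924, 7.471, 85.268, -0, 87.261, -4.893], TCP at [253.301, -543.915, 231.292] pointing down, gripper open.
Joint ranges: [-169.43, 169.43], [-51.17, 129.36], [1.28, 143.12], [-76.62, 256.62], [0, 156.53], [-152.29, 152.29]. Speed limits (degrees/s): [136.94, 136.94, 159.86, 180, 180, 180].

### API

Orientations are given as [roll, pitch, yaw] about the fixed x, y, z axes, in that order (R = Rz(yaw) Ry(pitch) Rx(roll)).
In Python, from bench import r gives the robot as it stands.
- The arm moves only by the tool send_rows, never from a script. Its argument "increments" is a list of rows, each a list of 6 numbers: the shift along the tool's x, y, z in mm, then the turn, a rotation vector about the tool's x, y, z in rad. A call has 1 to 5 rows; each row shifts and turns the commanded pose from where the row before left it, along the tool's axes as they then stand; what a row does not reach is not made up. A row lasts 1/8 s, in which the tool goes at most 62.5 mm and 10.7 degrees, less where a joint would pass 70% of its speed; a pose out of reach is approached as far as the arm can. A call is refused whole if a number of a shift passes 62.5 or a number of a turn 0.188, either way. A call with a gripper value outside its range is refused whole. "grip" is the closure, from -1 (fully open) to 1 (shut), set as the call begins (left out, the last holds). The fingers move at their own pace and stop on an object; "grip_force" is the grip in N (left out, the last holds). Time passes only in rows, so rows that do not move let the fingers close. It gives the time, the measured TCP pose, the force, the opening and the grip force at its end, in the units of the state.
- r.sense(): the state, without advancing time (a new reading comes with each control period).
- r.snapshot(name): name is "scene" or "top"; returns a dict with "img" (400x640x3 uint8, blue, green, red), "z_map" (400x640 float32, mm along the optical axis (not along the pixel's ray), 0 where there is no reading), "fx", "fy", "cx", "cy" (pixels), "view" (4x4, takes a point from world to camera coordinates). Camera axes: x right, y down, z forward; pixel columns grow to the right and rows downward; lengths in mm; the calibration is good to about 2 mm. A picture is of the moment at which its call begins.
- r.hand_in(): hands the job in; it is judged then, once.
The state is a dict: "time": time; "joint_pos": joint angles; "qd": joint speeds; "joint_efforts": joint torques, N m; "tool_pos": TCP position; "tcp_rot": TCP orientation; "ft_force": force on the tool from outside, world axes, zero at the start; "wrist_torque": the same for the moment, N m; "finger_gap": finger opening in mm; "grip_force": force on a finger pad.
Only numpy, scipy, OpenCV 4.12 (cv2) and the standard library are available. Lean on these libraries where they do the work, as an engineer would, in place of code of your own. Each camera call takes 0.05 s, during which the arm holds its last target. There are 200 camera calls.

## Working session

There is one attempt and no reset: what is moved stays moved. The work goes in short steps, Python scripts to look and compute and a tool call to move; the robot and the scene stay as the last step left them, time stands still between calls to the robot, and variables do not carry over. Pictures are saved under pics/ and viewed, at most 10 in all, crops included, and the job is handed in when it is done.

Besides the shell and the picture viewer there is one more tool, called after "Emit:" by a JSON object that holds its "fn" and its "kwargs", one argument or row to a line. send_rows: Moves the arm, as the interface text tells. Its arguments: {"type":"object","properties":{"increments":{"type":"array"},"grip":{"type":"number"},"grip_force":{"type":"number"}},"required":["increments"]}

```bash
mkdir -p pics; python3 - <<'E'
from bench import r
import cv2,numpy as np,pickle
d={}
for n in("scene","top"):
    s=r.snapshot(n);d[n]=s;cv2.imwrite(f"pics/{n}0.png",s["img"]);print(n,s["fx"],s["fy"],s["cx"],s["cy"],np.round(s["view"],3).tolist())
pickle.dump(d,open("d0.pkl","wb"))
print(r.sense())
E
```

```text
scene 457.0705688570393 457.0705688570393 324.4286460791465 197.07514991990553 [[0.728, -0.686, 0.003, -456.048], [-0.294, -0.316, -0.902, 239.492], [0.619, 0.656, -0.431, 740.632], [0.0, 0.0, 0.0, 1.0]]
top 381.7087984441834 381.7087984441834 312.2349470594842 194.29546793394874 [[-0.021, -1.0, 0.002, -113.745], [-0.974, 0.02, -0.224, 562.512], [0.224, -0.006, -0.975, 851.27], [0.0, 0.0, 0.0, 1.0]]
{'time': 0.1, 'joint_pos': array([-6.99247170e+01,  7.51210883e+00,  8.53252330e+01,  5.37994328e-04,
        8.72619514e+01, -4.89391015e+00]), 'qd': array([ 0.01805168, -0.06863989, -0.12267441,  0.03397735, -0.01310335,
        0.05851052]), 'joint_efforts': array([ 1.35448598e-03, -5.70949709e+01, -5.01943982e+01, -1.48963718e-04,
        8.16249725e-03, -6.96340453e-05]), 'tool_pos': array([ 253.11654303, -543.42870553,  230.31447458]), 'tcp_rot': array([-1.79901115e+02, -9.00618023e-03,  2.49691592e+01]), 'ft_force': array([0.18502316, 0.04394789, 0.27768419]), 'wrist_torque': array([-0.01447712,  0.00630133,  0.01920279]), 'grip_force': 0.0, 'finger_gap': 85.41338881396534}
```

View pics/scene0.png

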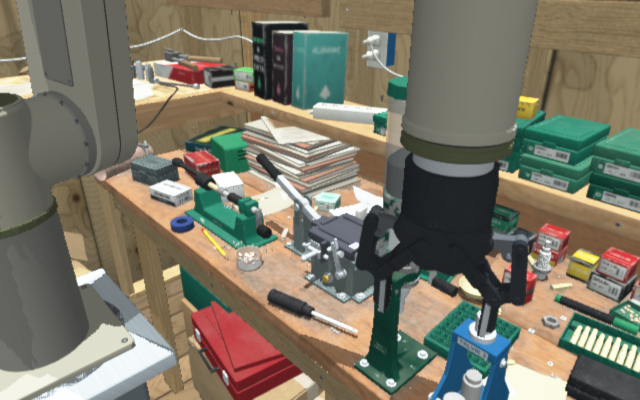

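View pics/top0.png

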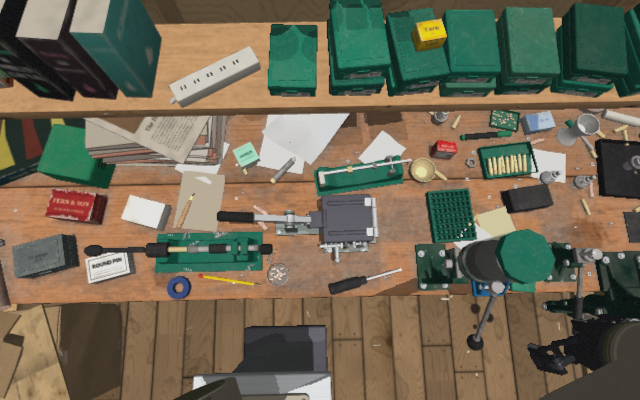

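The tank is at about (348,220) in the top view, with the grip at (235,217) and the knob near (335,253). In the scene view the grip is at (268,168) and the knob near (325,280). I'll zoom in on both and compute the depth points.

```bash
cat > h.py <<'E'
import numpy as np
def pt(s,u,v,z=None):
    z=s["z_map"][int(round(v)),int(round(u))] if z is None else z
    c=np.array([(u-s["cx"])/s["fx"]*z,(v-s["cy"])/s["fy"]*z,z,1]);return (np.linalg.inv(s["view"])@c)[:3]
def plane(s,u,v,h):
    a=pt(s,u,v,1.);b=pt(s,u,v,1000.);return a+(b-a)*(h-a[2])/(b[2]-a[2])
def proj(s,p):
    c=s["view"]@np.r_[p,1];return np.array([c[0]/c[2]*s["fx"]+s["cx"],c[1]/c[2]*s["fy"]+s["cy"]])
def tri(s1,p1,s2,p2):
    A=[];B=[]
    for s,p in((s1,p1),(s2,p2)):
        o=pt(s,*p,0.);d=pt(s,*p,1.)-o;d/=np.linalg.norm(d);P=np.eye(3)-np.outer(d,d);A.append(P);B.append(P@o)
    return np.linalg.lstsq(np.vstack(A),np.hstack(B),rcond=None)[0]
E
python3 - <<'E'
import pickle,cv2,numpy as np
from h import *
d=pickle.load(open("d0.pkl","rb"))
a=cv2.resize(d["scene"]["img"][140:310,235:400],None,fx=3.5,fy=3.5,interpolation=cv2.INTER_CUBIC)
b=cv2.resize(d["top"]["img"][180:280,205:395],None,fx=4.2,fy=4.2,interpolation=cv2.INTER_CUBIC)
cv2.imwrite("pics/c1.png",a);cv2.imwrite("pics/c2.png",b)
s=d["top"]
for p in((325,200),(373,200),(322,240),(374,240),(240,217),(225,217),(290,217),(338,253),(348,270)):print(p,pt(s,*p).round(0))
E
```

```text
(325, 200) [ 537. -154.  102.]
(373, 200) [ 536. -264.  100.]
(322, 240) [ 457. -148.    3.]
(374, 240) [ 446. -264.   85.]
(240, 217) [490.  27. 170.]
(225, 217) [488.  55. 186.]
(290, 217) [496. -75. 123.]
(338, 253) [ 419. -181.   72.]
(348, 270) [ 382. -209.    1.]
```

View pics/c1.png

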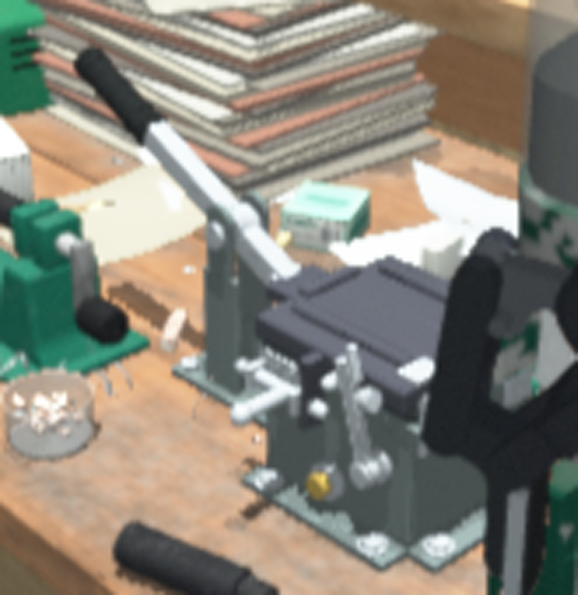

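View pics/c2.png

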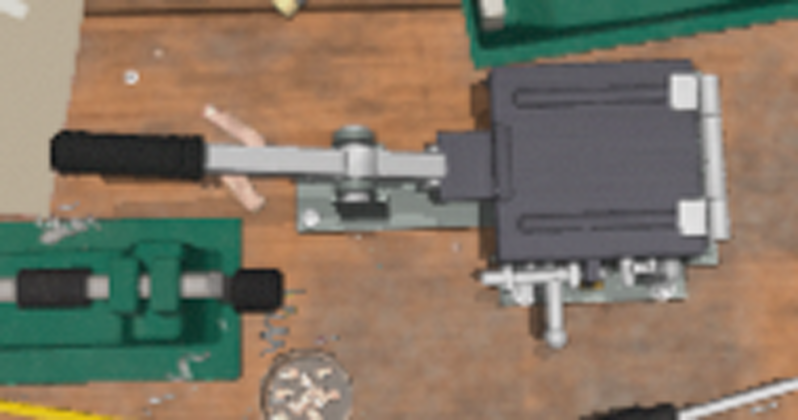

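The scene crop shows the knob's ball at about (243,411), the grip's end at (92,62) and its root at (152,130). The top crop shows the ball at (556,338) and the grip from (52,150) to (205,157). I'll triangulate these points.

```bash
python3 - <<'E'
import pickle,cv2,numpy as np
from h import *
d=pickle.load(open("d0.pkl","rb"));S=d["scene"];T=d["top"]
s=lambda u,v:(235+u/3.5,140+v/3.5)
t=lambda u,v:(205+u/4.2,180+v/4.2)
for n,a,b in(("ball",(241,412),(556,340)),("stem root",(290,382),(552,278)),("gripend",(92,62),(56,152)),("griproot",(152,132),(205,158))):
    p=tri(S,s(*a),T,t(*b));print(n,p.round(1),proj(S,p)-s(*a),proj(T,p)-t(*b))
# lid top plane z=110 corners
for q in((490,68),(692,62),(708,258),(497,262)): print("lid",q,plane(T,*t(*q),110).round(1))
# depth points: grip upper surface, lid plane fit, stem
z=T["z_map"];vv,uu=np.mgrid[205:225,217:256]
m=T["img"][205:225,217:256].max(2)<60
P=np.array([pt(T,u,v) for u,v in zip(uu[m],vv[m])]);P=P[(P[:,2]>120)&(P[:,2]<230)]
c=P.mean(0);w=np.linalg.svd(P-c)[2][0];print("grip",len(P),c.round(1),w.round(3),P.min(0).round(),P.max(0).round())
vv,uu=np.mgrid[245:268,325:350]
P=np.array([pt(T,u,v) for u,v in zip(uu.ravel(),vv.ravel())]);P=P[(P[:,2]>55)&(P[:,2]<85)&(P[:,0]<425)];print("stem",len(P),P.min(0).round(),P.max(0).round(),P.mean(0).round(1))
vv,uu=np.mgrid[190:250,310:385]
P=np.array([pt(T,u,v) for u,v in zip(uu.ravel(),vv.ravel())]);P=P[(P[:,2]>98)&(P[:,2]<125)&(P[:,1]<-125)];print(len(P),np.median(P[:,2]),cv2.minAreaRect(P[:,:2].astype(np.float32)))
E
```

```text
ball [ 402.1 -180.3   73.8] [-0.93536204  0.11734099] [ 0.43983071 -0.62210566]
stem root [ 436.1 -179.8   77.3] [-1.46465745  0.20357328] [ 0.72387074 -0.97688764]
gripend [493.9  68.7 177.2] [-1.29939168  0.0689233 ] [ 0.83158029 -1.13974906]
griproot [491.5   1.  151. ] [ 0.04093584 -0.00383368] [-0.02427909  0.03372453]
lid (490, 68) [ 544.6 -146.3  110. ]
lid (692, 62) [ 545.7 -255.7  110. ]
lid (708, 258) [ 439.8 -258.4  110. ]
lid (497, 262) [ 440.  -147.2  110. ]
grip 347 [490.9  36.7 173.3] [-0.007 -0.905 -0.425] [481.   2. 152.] [503.  73. 190.]
stem 49 [ 398. -184.   68.] [ 424. -174.   79.] [ 410.6 -178.3   73.6]
2580 104.01111333931368 ((488.3203125, -197.9560546875), (122.8625259399414, 145.74913024902344), 0.8506681323051453)
```

```bash
python3 - <<'E'
import pickle,numpy as np
from h import *
d=pickle.load(open("d0.pkl","rb"));T=d["top"]
vv,uu=np.mgrid[100:400:2,150:640:2];P=np.array([pt(T,u,v) for u,v in zip(uu.ravel(),vv.ravel()) if T["z_map"][v,u]>0])
print("max z per 40mm cell; rows x, cols y")
ys=range(120,-640,-40);print("      ",*[f"{y:5d}" for y in ys])
for x in range(160,640,40):
    print(x,*[f"{(lambda q:q[:,2].max() if len(q) else -999)(P[(abs(P[:,0]-x)<=20)&(abs(P[:,1]-y)<=20)]):5.0f}" for y in ys])
E
```

```text
max z per 40mm cell; rows x, cols y
         120    80    40     0   -40   -80  -120  -160  -200  -240  -280  -320  -360  -400  -440  -480  -520  -560  -600
160   280   291     4     2     3     3     4     1  -885  -891  -888  -892  -892  -896  -893  -894  -892  -112  -895
200  -891   339   391   431  -896  -894  -887  -895  -889  -891  -894  -892  -895  -895  -896   348  -118   -88  -889
240  -889  -889  -894  -889  -894  -891  -888  -895  -896  -892  -890   571   623  -894  -893   349   450   -30  -885
280  -896  -894  -891  -894  -891  -891  -891  -892  -890  -887  -896  -895   625   619   576  -893   472   426   347
320     4     3     5     2     3     2     3    26    27    14     2     3     4    13    13     3    68    67    16
360     9    11     9    32    31    31     4    26    27    29    17    18   431   433   433     3    66    68    14
400    33    35   100    25    33     4     4    76    78     4     3     4   431   432   433  -999  -999  -999  -999
440    99   100   104    94    59     4     3   111   110   121   102     5    12    18    26    23    25     7  -999
480    18   189   190   169   147   129   106   111   113   112   101     5     4     4    25    24    25     7     7
520    10     3   176   161     4   129   107   112   111   110   103     3     3    25    26    25    25     9    37
560    10     6    14     9     4     5     3   106   106   106   101     4     3    25    24    25    24     3    40
600    17    19     4    14    19     4    82    99    92    91    86    81    62    26    24    13     4    19    22
```

```bash
python3 - <<'E'
import pickle,numpy as np
from h import *
d=pickle.load(open("d0.pkl","rb"));T=d["top"]
for p in((497,290),(490,305),(484,318),(479,332),(475,342),(525,252),(480,262),(555,345),(590,350),(625,330),(570,370)):print(p,pt(T,*p).round(0),T["img"][p[1],p[0]])
from bench import r
print([k for k in dir(r) if k[0]!='_'])
E
```

```text
(497, 290) [ 329. -540.   64.] [168 170 174]
(490, 305) [ 293. -540.   18.] [92 95 99]
(484, 318) [ 260. -543.  -30.] [86 89 92]
(479, 332) [ 221. -548.  -81.] [ 99 104 107]
(475, 342) [ 192. -547. -110.] [37 35 36]
(525, 252) [ 389. -413.  429.] [ 90 109  38]
(480, 262) [ 380. -379.  361.] [52 53 54]
(555, 345) [ 250. -504.  313.] [17 19 16]
(590, 350) [ 255. -506.  389.] [25 24 22]
(625, 330) [ 287. -522.  439.] [61 70 73]
(570, 370) [  -57. -1281.  -903.] [ 80 106 130]
['PlanningError', 'hand_in', 'sense', 'snapshot']
```

```bash
python3 - <<'E'
import pickle,cv2
d=pickle.load(open("d0.pkl","rb"))
cv2.imwrite("pics/c3.png",cv2.resize(d["top"]["img"][220:400,400:640],None,fx=3.2,fy=3.2,interpolation=cv2.INTER_CUBIC))
E
```

```text
(no output)
```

View pics/c3.png

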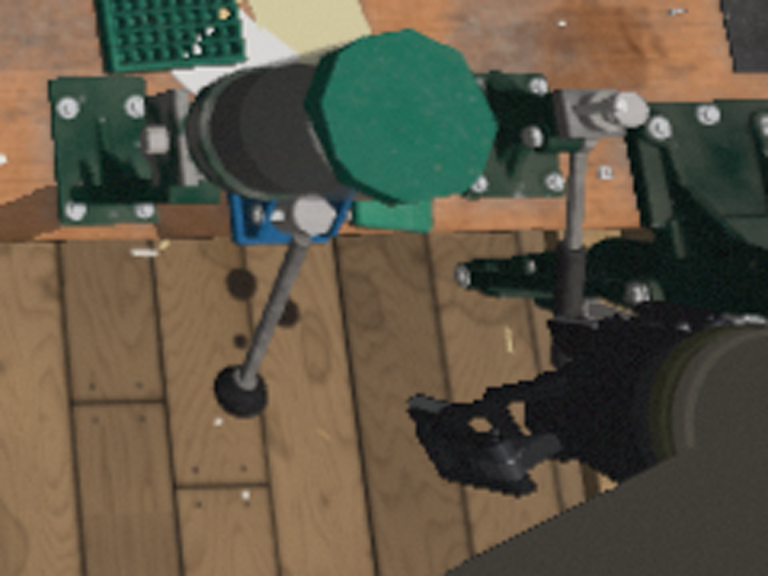

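The crop shows the lower handle hanging well below the bench. A second handle, at crop (575,270), is close to my gripper, so I'll get its depth.

```bash
python3 - <<'E'
import pickle,numpy as np
from h import *
d=pickle.load(open("d0.pkl","rb"));T=d["top"]
for p in((575,256),(590,254),(580,272),(580,282),(579,295),(578,305),(578,316),(545,306),(560,303)):print(p,pt(T,*p).round(0))
vv,uu=np.mgrid[220:300,440:570];P=np.array([pt(T,u,v) for u,v in zip(uu.ravel(),vv.ravel())]);P=P[P[:,2]>100];print(P.min(0),P.max(0))
E
```

```text
(575, 256) [ 399. -705.  101.]
(590, 254) [ 400. -707.  145.]
(580, 272) [ 365. -745.   51.]
(580, 282) [ 342. -749.   39.]
(579, 295) [ 312. -754.   19.]
(578, 305) [ 288. -757.    6.]
(578, 316) [ 261. -765.  -14.]
(545, 306) [ 271. -815. -229.]
(560, 303) [ 281. -843. -200.]
[ 346.42983327 -451.99617838  101.12759195] [ 420.64263554 -119.39719687  955.92056067]
```

Emit:
{"fn": "send_rows", "kwargs": {
  "increments": [
    [0,0,0,0,0,0.145],
    [0,0,0,0,0,0.145],
    [0,0,0,0,0,0.146]
  ],
  "grip": 1,
  "grip_force": 20
}}

```text
time: 0.48
tool_pos: [253.2, -543.6, 230.6]
tcp_rot: [-179.9, 0.0, -0.3]
ft_force: [-1.5, 0.7, -0.5]
finger_gap: 32.0
grip_force: 0.0
```

Emit:
{"fn": "send_rows", "kwargs": {
  "increments": [
    [0,-40,0,0,0,0],
    [0,-45,0,0,0,0],
    [0,-45,0,0,0,0],
    [0,-45,0,0,0,0],
    [0,-45,0,0,0,0]
  ]
}}

```text
time: 1.1
tool_pos: [253.1, -322.3, 230.8]
tcp_rot: [-180.0, 0.0, -0.0]
ft_force: [-0.2, 0.5, 1.1]
finger_gap: 0.1
grip_force: 0.0
```

Emit:
{"fn": "send_rows", "kwargs": {
  "increments": [
    [10,-40,10,0,0,0],
    [30,-40,20,0,0,0],
    [40,-27,20,0,0,0],
    [40,0,15,0,0,0],
    [34,0,5,0,0,0]
  ]
}}

```text
time: 1.72
tool_pos: [408.1, -215.7, 159.8]
tcp_rot: [-179.9, 0.1, 0.1]
ft_force: [-0.5, -0.3, 0.1]
finger_gap: 0.3
grip_force: 0.0
```

Emit:
{"fn": "send_rows", "kwargs": {
  "increments": [
    [0,0,0,0,0,0],
    [0,0,0,0,0,0]
  ]
}}

```text
time: 1.98
tool_pos: [406.7, -216.7, 160.9]
tcp_rot: [-180.0, 0.1, 0.0]
ft_force: [1.0, -0.4, -1.0]
finger_gap: 0.3
grip_force: 0.0
```

```bash
python3 - <<'E'
from bench import r
import cv2,pickle
from h import *
s=r.snapshot("scene");t=r.snapshot("top");pickle.dump({"scene":s,"top":t},open("d1.pkl","wb"))
print(r.sense()["tool_pos"])
a=cv2.resize(s["img"][120:310,220:420],None,fx=2.5,fy=2.5);b=cv2.resize(t["img"][180:280,300:400],None,fx=4.75,fy=4.75)[:475,:300]
cv2.imwrite("pics/e1.png",np.hstack([a,b]))
P=np.array([pt(t,u,v) for v in range(200,280) for u in range(325,375)]);q=P[(P[:,0]<430)&(P[:,0]>385)&(P[:,2]>60)&(P[:,2]<90)];print(len(q),q.min(0),q.max(0))
E
```

```text
[ 406.65739926 -217.11447785  161.45993774]
8 [ 398.41535989 -183.12881779   71.39528052] [ 400.7992831  -173.91518762   76.21049135]
```

View pics/e1.png

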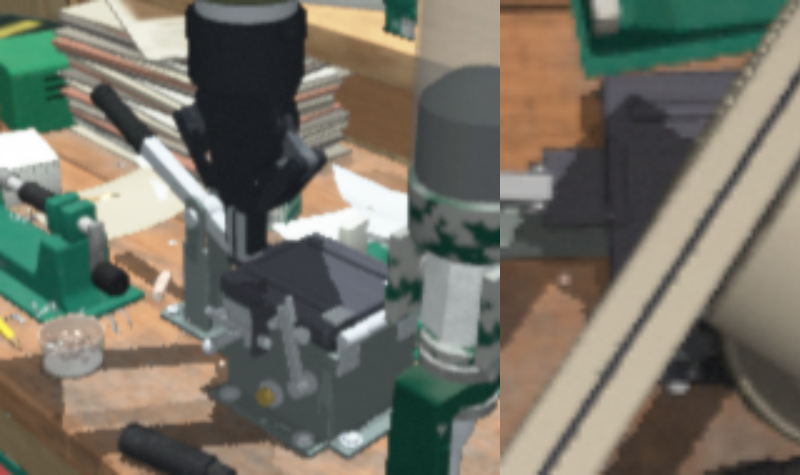

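The scene half shows the shut fingers in front of the tank. The knob is at about (210,345), to the left of the fingers and below them. I'll come down beside the stem.

Emit:
{"fn": "send_rows", "kwargs": {
  "increments": [
    [-2,0,25,0,0,0],
    [0,0,30,0,0,0],
    [0,0,25,0,0,0],
    [0,0,15,0,0,0],
    [0,0,6,0,0,0]
  ]
}}

```text
time: 2.7
tool_pos: [404.9, -217.0, 60.0]
tcp_rot: [-180.0, 0.0, -0.0]
ft_force: [0.6, -0.1, -1.1]
finger_gap: 0.0
grip_force: 0.0
```

Emit:
{"fn": "send_rows", "kwargs": {
  "increments": [
    [0,-4,0,0,0,0],
    [0,-4,0,0,0,0],
    [0,-3,0,0,0,0],
    [0,-2,0,0,0,0]
  ]
}}

```text
time: 3.2
tool_pos: [405.7, -203.8, 60.7]
tcp_rot: [180.0, -0.0, 0.0]
ft_force: [-0.9, 0.6, 0.7]
finger_gap: -0.0
grip_force: 0.0
```

Emit:
{"fn": "send_rows", "kwargs": {
  "increments": [
    [0,-2,0,0,0,0],
    [0,-2,0,0,0,0],
    [0,-2,0,0,0,0],
    [0,-1,0,0,0,0],
    [0,-1,0,0,0,0]
  ]
}}

```text
time: 3.82
tool_pos: [405.3, -196.1, 60.3]
tcp_rot: [180.0, 0.0, -0.0]
ft_force: [0.3, -1.4, -0.1]
finger_gap: 0.1
grip_force: 0.7
```

Emit:
{"fn": "send_rows", "kwargs": {
  "increments": [
    [0,-2,0,0,0,0],
    [0,-2,0,0,0,0],
    [0,-2,0,0,0,0],
    [0,-1,0,0,0,0],
    [0,-1,0,0,0,0]
  ]
}}

```text
time: 4.45
tool_pos: [405.3, -187.9, 60.3]
tcp_rot: [-180.0, 0.0, -0.0]
ft_force: [-0.3, -2.0, -0.3]
finger_gap: -0.1
grip_force: 0.7
```

```bash
python3 - <<'E'
from bench import r
import cv2
s=r.snapshot("scene");print(r.sense()["tool_pos"],r.sense()["ft_force"])
cv2.imwrite("pics/f1.png",cv2.resize(s["img"][200:310,270:390],None,fx=5,fy=5,interpolation=cv2.INTER_CUBIC))
E
```

```text
[ 405.28697143 -187.76960922   60.2340637 ] [-0.40210915 -1.53159563 -0.0124366 ]
```

View pics/f1.png

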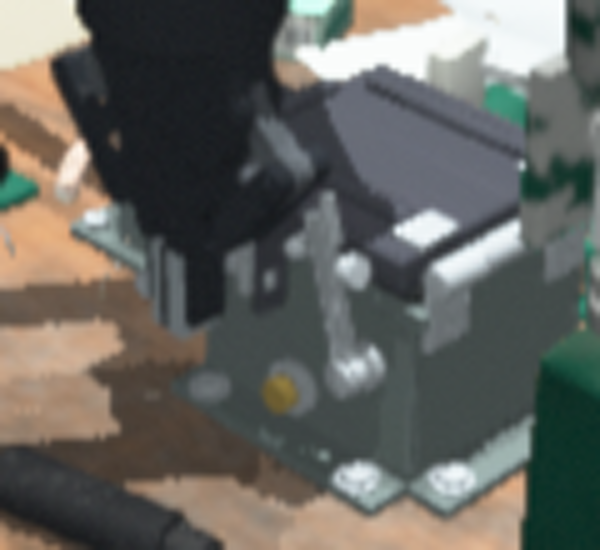

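The fingers hide the knob, at about (160,290), and are pushing it: the reading is about 1.5 N. I'll keep going until the force rises at the stop.

Emit:
{"fn": "send_rows", "kwargs": {
  "increments": [
    [0,-1.5,0,0,0,0],
    [0,-1.5,0,0,0,0],
    [0,-1,0,0,0,0],
    [0,-1,0,0,0,0]
  ]
}}

```text
time: 5.0
tool_pos: [405.3, -182.9, 60.3]
tcp_rot: [-180.0, 0.0, -0.0]
ft_force: [-1.1, -2.6, 0.4]
finger_gap: -0.1
grip_force: 0.7
```

Emit:
{"fn": "send_rows", "kwargs": {
  "increments": [
    [0,-1,0,0,0,0],
    [0,-0.5,0,0,0,0],
    [0,0,0,0,0,0]
  ]
}}

```text
time: 5.38
tool_pos: [405.4, -181.4, 60.3]
tcp_rot: [-180.0, -0.0, -0.0]
ft_force: [-1.6, -1.0, -0.6]
finger_gap: -0.3
grip_force: 0.5
```

Emit:
{"fn": "send_rows", "kwargs": {
  "increments": [
    [0,-1,0,0,0,0],
    [0,-0.5,0,0,0,0],
    [0,0,0,0,0,0]
  ]
}}

```text
time: 5.75
tool_pos: [405.4, -180.7, 60.4]
tcp_rot: [179.9, -0.0, -0.0]
ft_force: [-1.6, -5.8, -0.9]
finger_gap: 0.4
grip_force: 2.5
```

Emit:
{"fn": "send_rows", "kwargs": {
  "increments": [
    [0,-0.7,0,0,0,0],
    [0,0,0,0,0,0]
  ]
}}

```text
time: 6.0
tool_pos: [405.4, -180.4, 60.5]
tcp_rot: [179.9, -0.0, -0.0]
ft_force: [-3.4, -9.3, -2.1]
finger_gap: 0.0
grip_force: 3.5
```

Emit:
{"fn": "send_rows", "kwargs": {
  "increments": [
    [0,5,0,0,0,0],
    [0,5,0,0,0,0],
    [0,0,-15,0,0,0],
    [0,0,-40,0,0,0],
    [0,0,-45,0,0,0]
  ]
}}

```text
time: 6.62
tool_pos: [405.0, -188.8, 161.8]
tcp_rot: [-180.0, 0.0, -0.0]
ft_force: [1.3, -0.1, 0.3]
finger_gap: 0.0
grip_force: 0.0
```

Emit:
{"fn": "send_rows", "kwargs": {
  "increments": [
    [0,0,-45,0,0,0],
    [0,-20,-30,0,0,0],
    [20,-45,0,0,0,0],
    [20,-45,0,0,0,0],
    [20,-45,0,0,0,0]
  ]
}}

```text
time: 7.25
tool_pos: [466.0, -32.7, 236.9]
tcp_rot: [180.0, -0.1, -0.0]
ft_force: [1.0, 0.5, 0.0]
finger_gap: -0.2
grip_force: 0.0
```

Emit:
{"fn": "send_rows", "kwargs": {
  "increments": [
    [20,-45,0,0,0,0],
    [6,-35,0,0,0,0],
    [0,-10,0,0,0,0],
    [0,0,0,0,0,0]
  ]
}}

```text
time: 7.75
tool_pos: [491.3, 55.9, 235.9]
tcp_rot: [180.0, -0.0, 0.1]
ft_force: [-0.2, -0.2, 1.0]
finger_gap: 0.4
grip_force: 0.0
```

```bash
python3 - <<'E'
from bench import r
import cv2
from h import *
s=r.snapshot("scene");t=r.snapshot("top");print(r.sense()["tool_pos"],r.sense()["ft_force"])
a=cv2.resize(s["img"][120:310,220:420],None,fx=2.5,fy=2.5);b=cv2.resize(t["img"][180:280,300:400],None,fx=4.75,fy=4.75)[:475,:300]
cv2.imwrite("pics/g1.png",np.hstack([a,b]))
P=np.array([pt(t,u,v) for v in range(245,275) for u in range(315,360)]);q=P[(P[:,0]<422)&(P[:,0]>385)&(P[:,2]>60)&(P[:,2]<90)];print(len(q),q.min(0),q.max(0),q.mean(0))
E
```

```text
[491.31487573  54.85847929 235.66661339] [ 0.53613379 -0.36545267 -0.21624207]
47 [ 398.61491126 -167.37889371   69.44048771] [ 421.38219837 -157.78928044   76.87801983] [ 409.58049572 -161.92814395   73.79655095]
```

View pics/g1.png

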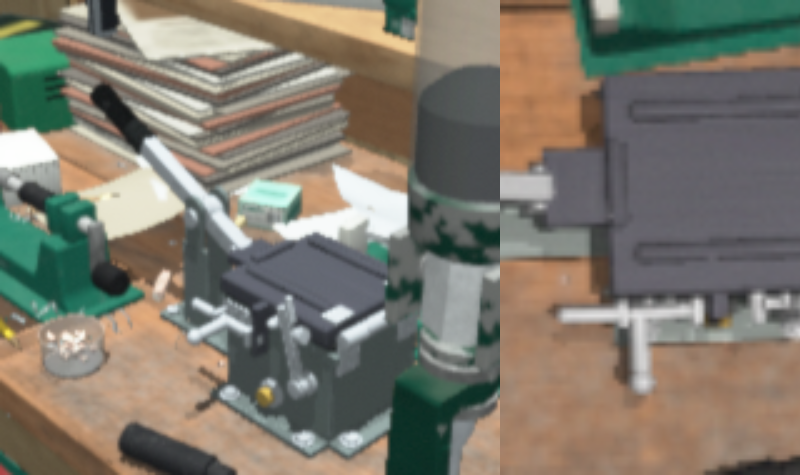

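The knob has moved from y = -178 to -162, and the bolt is back. In the right half the knob is now at (640,385). Next I'll come down on the grip.

Emit:
{"fn": "send_rows", "kwargs": {
  "increments": [
    [0,5,15,0,0,0],
    [0,4,15,0,0,0],
    [0,0,8,0,0,0],
    [0,0,4,0,0,0],
    [0,0,4,0,0,0]
  ]
}}

```text
time: 8.48
tool_pos: [491.6, 46.8, 189.2]
tcp_rot: [-180.0, -0.0, -0.0]
ft_force: [-0.1, -0.3, -0.2]
finger_gap: 0.0
grip_force: 0.0
```

Emit:
{"fn": "send_rows", "kwargs": {
  "increments": [
    [0,0,3,0,0,0],
    [0,0,3,0,0,0],
    [0,0,2,0,0,0],
    [0,0,2,0,0,0]
  ]
}}

```text
time: 8.98
tool_pos: [492.2, 47.0, 180.5]
tcp_rot: [-180.0, -0.1, 0.0]
ft_force: [-1.6, 0.4, 7.1]
finger_gap: 0.1
grip_force: 2.9
```

Emit:
{"fn": "send_rows", "kwargs": {
  "increments": [
    [0,-2,5,0,0,0],
    [0,-2,5,0,0,0],
    [0,-2,5,0,0,0],
    [0,-2,5,0,0,0],
    [0,-1.5,5,0,0,0]
  ]
}}

```text
time: 9.6
tool_pos: [492.5, 56.9, 155.7]
tcp_rot: [-179.9, -0.2, 0.0]
ft_force: [-0.7, 2.9, 7.1]
finger_gap: 0.1
grip_force: 3.3
```

Emit:
{"fn": "send_rows", "kwargs": {
  "increments": [
    [0,-1.5,5,0,0,0],
    [0,-1,5,0,0,0],
    [0,-1,5,0,0,0],
    [0,-1,5,0,0,0],
    [0,-1,5,0,0,0]
  ]
}}

```text
time: 10.22
tool_pos: [492.5, 62.5, 130.6]
tcp_rot: [-179.9, -0.1, 0.0]
ft_force: [-1.0, 2.6, 6.8]
finger_gap: 0.3
grip_force: 3.2
```

Emit:
{"fn": "send_rows", "kwargs": {
  "increments": [
    [0,0,5,0,0,0],
    [0,0,5,0,0,0],
    [0,0,5,0,0,0],
    [0,0,5,0,0,0],
    [0,0,4,0,0,0]
  ]
}}

```text
time: 10.85
tool_pos: [492.5, 62.9, 106.4]
tcp_rot: [-179.9, -0.1, 0.0]
ft_force: [-0.7, 5.3, 5.1]
finger_gap: -0.0
grip_force: 3.1
```

Emit:
{"fn": "send_rows", "kwargs": {
  "increments": [
    [0,0,4,0,0,0],
    [0,0,4,0,0,0],
    [0,0,4,0,0,0],
    [0,0,4,0,0,0]
  ]
}}

```text
time: 11.35
tool_pos: [492.5, 61.9, 90.3]
tcp_rot: [-180.0, -0.1, 0.0]
ft_force: [-0.6, -0.7, 5.7]
finger_gap: 0.0
grip_force: 2.4
```

```bash
cat > look.py <<'E'
import sys,cv2
from bench import r
from h import *
s=r.snapshot("scene");t=r.snapshot("top");x=r.sense();print(x["tool_pos"],x["ft_force"])
a=cv2.resize(s["img"][120:310,220:420],None,fx=2.5,fy=2.5);b=cv2.resize(s["img"][200:295,300:360],None,fx=5,fy=5)
cv2.imwrite(f"pics/{sys.argv[1]}.png",np.hstack([a,b]))
# lid angle from its upper surface in the top view
P=np.array([pt(t,u,v) for v in range(192,246) for u in range(300,378) if t["z_map"][v,u]>0]);P=P[(abs(P[:,0]-492)<35)&(P[:,1]>-235)&(P[:,1]<-165)&(P[:,2]>95)&(P[:,2]<185)]
if len(P)>50:print(len(P),"lid angle",np.arctan(np.polyfit(P[:,1],P[:,2],1)[0]))
E
python3 look.py k1
```

```text
[492.3518569   61.72957245  89.96508239] [1.84507629 1.07246732 5.15285677]
978 lid angle 0.38739564597018444
```

View pics/k1.png

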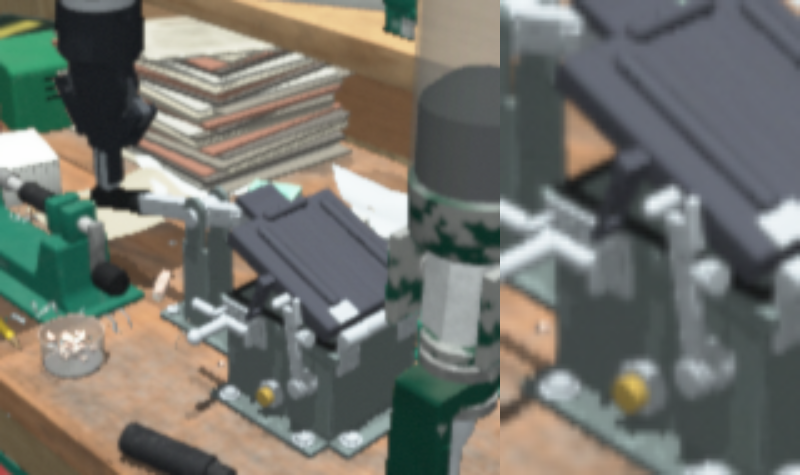

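The lid is at about 0.39 and the pin, near (660,205), is almost at the stay's top. I'll press on to about 0.425.

Emit:
{"fn": "send_rows", "kwargs": {
  "increments": [
    [0,0,3,0,0,0],
    [0,0,3,0,0,0],
    [0,0,2,0,0,0],
    [0,0,1.5,0,0,0],
    [0,0,0,0,0,0]
  ]
}}

```text
time: 12.08
tool_pos: [491.5, 61.8, 79.8]
tcp_rot: [-180.0, -0.0, -0.0]
ft_force: [0.9, -1.0, 4.8]
finger_gap: -0.0
grip_force: 1.7
```

```bash
python3 look.py k2
```

```text
[491.53532004  61.7720821   79.8583109 ] [ 1.75948213 -1.66472641  4.89639884]
984 lid angle 0.42652596680104604
```

Emit:
{"fn": "send_rows", "kwargs": {
  "increments": [
    [0,0,1.5,0,0,0],
    [0,0,0,0,0,0],
    [0,0,0,0,0,0],
    [0,0,0,0,0,0]
  ]
}}

```text
time: 12.68
tool_pos: [491.4, 61.8, 78.2]
tcp_rot: [-180.0, 0.0, -0.0]
ft_force: [1.3, -0.8, 4.4]
finger_gap: -0.2
grip_force: 1.6
```

```bash
python3 look.py k3
```

```text
[491.37977715  61.76107474  78.27128074] [ 1.46647041 -0.86128119  3.04857639]
984 lid angle 0.42728954599385527
```

View pics/k3.png

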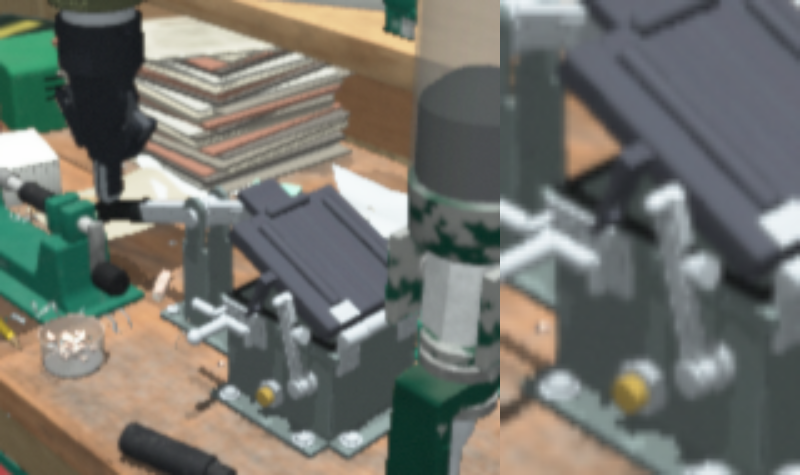

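The stay has snapped back: its top is now at (668,200), under the pin. I'll ease off slowly.

Emit:
{"fn": "send_rows", "kwargs": {
  "increments": [
    [0,0,-1.5,0,0,0],
    [0,0,-1.5,0,0,0],
    [0,0,-1.5,0,0,0],
    [0,0,-1.5,0,0,0],
    [0,0,-1.5,0,0,0]
  ]
}}

```text
time: 13.4
tool_pos: [491.1, 62.0, 85.8]
tcp_rot: [-180.0, 0.0, -0.0]
ft_force: [0.1, 3.5, 2.3]
finger_gap: 0.0
grip_force: 1.8
```

Emit:
{"fn": "send_rows", "kwargs": {
  "increments": [
    [0,0,-1.5,0,0,0],
    [0,0,-1.5,0,0,0],
    [0,0,-1.5,0,0,0],
    [0,0,-1.5,0,0,0],
    [0,0,-1.5,0,0,0]
  ]
}}

```text
time: 14.02
tool_pos: [491.2, 61.4, 93.1]
tcp_rot: [180.0, 0.0, -0.0]
ft_force: [-0.3, 0.3, 0.1]
finger_gap: 0.3
grip_force: 0.0
```

```bash
python3 look.py k4
```

```text
[491.38289339  61.45412639  93.28613021] [-0.43204771 -0.59733776  0.64863464]
984 lid angle 0.37790954150617606
```

The lid rests at 0.378 and there is no contact force. I'll retract straight up and check once more.

Emit:
{"fn": "send_rows", "kwargs": {
  "increments": [
    [0,0,-5,0,0,0],
    [0,0,-20,0,0,0],
    [0,0,-40,0,0,0],
    [0,0,-40,0,0,0],
    [0,0,-30,0,0,0]
  ]
}}

```text
time: 14.75
tool_pos: [491.9, 61.7, 230.6]
tcp_rot: [180.0, -0.1, -0.0]
ft_force: [0.1, -0.3, 0.3]
finger_gap: -0.5
grip_force: 0.0
```

Emit:
{"fn": "send_rows", "kwargs": {
  "increments": [
    [0,0,0,0,0,0],
    [0,0,0,0,0,0],
    [0,0,0,0,0,0]
  ]
}}

```text
time: 15.12
tool_pos: [490.6, 61.7, 226.7]
tcp_rot: [180.0, 0.2, -0.0]
ft_force: [0.2, -0.1, -0.2]
finger_gap: 0.1
grip_force: 0.0
```

```bash
python3 look.py k5; python3 - <<'E'
from bench import r
from h import *
t=r.snapshot("top")
P=np.array([pt(t,u,v) for v in range(245,275) for u in range(315,360)]);q=P[(P[:,0]<422)&(P[:,0]>385)&(P[:,2]>60)&(P[:,2]<90)];print("knob",q.mean(0))
print(r.hand_in())
E
```

```text
[490.73346398  61.70195433 227.00249149] [-0.38392085  0.15267117  0.43969683]
986 lid angle 0.37897343011230317
knob [ 409.59397501 -161.93707973   73.58693348]
the job is handed in; nothing more can be done
None
```

Job handed in after about 15 s of the 48 s allowed: the bolt is pushed back to its stop, the lid rests on the stay at about 0.38 rad, and the arm is clear of everything.

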